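# Press the lever to let the big clay marble out

### The arm

A 7-joint arm with a two-finger parallel gripper is mounted at the origin on the work surface. World frame = base frame: x ahead of the robot, y to its left, z up, the work surface at z = 0. Lengths are in m, angles in rad, forces in N, time in s.
With the tool pointing down it reaches from about 0.425 to 0.975 m from the base axis. Payload 16.7 kg.
Tool frame: the origin (TCP) lies on the centre line of the jaws, within the pads' length; the fingertips stand 17 mm ahead of it and the grasp point (between the pads) lies 2 mm behind it; z points along the fingers, y is the direction in which the jaws open and shut (so a half turn about z gives the same grasp; the last joint's range is limited). The gripper opens to 85 mm and grips with 20 to 120 N. Pads are 22 mm wide; open, the fingers measure 114 mm over their backs; the gripper's body (76 mm by 85 mm) begins 54 mm behind the grasp point. The pads swing forward as they close: fully open they stand 13 mm farther back than shut.
Start: joints at [-1.427, 0.426, 0.074, 1.606, -0.034, 1.111, -0.067], TCP at [0.195, 0.646, 0.248] pointing down, gripper open.
Joint ranges: [-2.85, 2.85], [-0.5, 2.14], [-1.23, 1.37], [0.21, 2.46], [-1.02, 4.16], [0.16, 2.05], [-2.73, 2.73]. Speed limits (rad/s): [1.89, 1.89, 2.39, 2.39, 3.01, 3.01, 3.01].

### API

Orientations are given as a 3x3 rotation matrix whose columns are the frame's x, y, z axes.
In Python, from rig import arm gives the robot as it stands.
- The arm moves only by the tool arm_command, never from a script. Its argument "plan" is a list that holds one entry, the list of rows, each a list of 6 numbers: the shift along the tool's x, y, z in m, then the turn, a rotation vector about the tool's x, y, z in rad. A call has 1 to 8 rows; each row is the pose to reach, as a shift and turn from the pose measured when the call began, along the tool's axes at that moment; what a row does not reach only later rows make up. A row lasts 1/12 s, in which the tool goes at most 41.7 mm and 7.16 degrees, less where a joint would pass 70% of its speed; a pose out of reach is approached as far as the arm can. A call with a gripper value outside its range is refused whole. "hand" is the finger opening in m, from 0 to 0.0854, set as the call begins (left out, the last holds). The fingers move at their own pace and stop on an object; "force" is the grip in N (left out, the last holds). Time passes only in rows, so rows that repeat a pose let the fingers close. It gives the time, the measured TCP pose, the force and the opening at its end, in the units of the state.
- arm.read_state(): the state, without advancing time (a new reading comes with each control period).
- arm.snapshot(name): name is "scene" or "top" or "wrist"; returns the picture (480x640x3 uint8, blue, green, red); there is no depth.
- arm.calibration(name): a dict with "fx", "fy", "cx", "cy" (pixels), "rvec" (rotation vector, rad) and "tvec" (3), from world to camera coordinates, as OpenCV has them. Camera axes: x right, y down, z forward; pixel columns grow to the right and rows downward; lengths in m; the calibration is good to about 2 mm. The wrist camera is an equidistant fisheye: a pixel r from the principal point sees the ray r / f radians off the axis. A picture is of the moment at which its call begins: read the wrist's pose just before it. calibration takes no time and is no camera call; for the wrist camera it gives the pose at the moment of the call.
- arm.finish_job(): hands the job in, once; it reports no verdict.
The state is a dict: "time": time; "qpos": joint angles; "dq": joint speeds; "tau": joint torques, N m; "tool_pos": TCP position; "ee_rot": TCP orientation; "wrist_force": force on the tool from outside, world axes, zero at the start; "ft_torque": the same for the moment, N m; "opening": finger opening in m.
Only numpy, scipy, OpenCV 4.12 (cv2) and the standard library are available. Lean on these libraries where they do the work, as an engineer would, in place of code of your own. Each camera call takes 0.05 s, during which the arm holds its last target.

### The job

A customer wants the bigger of the two clay balls in the wooden dispenser. Press down the paddle of the rocking lever on that ball's side and keep it down so that its gate lifts and the ball rolls out into the catch tray, then let the lever go so that the gate drops shut again. Pick nothing up: do not touch the balls or the gates, keep the smaller ball shut in behind its own gate without working its lever, and do not disturb the whistle, the turtle, the tile stand or the tin box.

Things in the scene. Friction and masses are not known exactly. Their poses are not given: they have to be found in the camera images.
- dispenser: Fixed wooden ball dispenser, 290 mm long. Origin on the table below its middle; x points down the ramp to the catch tray, y to its left, z up. Two lanes, centred at y = +34.5 (left) and -34.5 mm (right), each 45 mm wide, slope 9 degrees down to +x (floor 58 mm high at the back, 35 mm at the gates). Gates at x = 30 mm. Pivot posts at x = 36, y = +-100 mm, 112 mm tall.
- tray_center (a point): Middle of the catch tray's floor, 105 mm ahead of the dispenser's origin. One tray serves both lanes: inside, 112 mm along the dispenser's x (50 to 162 mm) by 152 mm along y, floor 6 mm and walls 38 mm above the table.
- lever_left (a joint): Left rocking lever, along y just in front of the gate line, pivot at x = 36, y = 100, z = 100 mm of the dispenser. 0 rad = level, gate shut; grows as the outer (paddle) end goes down and the inner end lifts the left gate; stop at 0.6. The big ball passes from about 0.5 rad. A spring returns it to 0 when let go: at the paddle about 1.5 N starts it, 4 N holds it at the stop.
- lever_right (a joint): Right rocking lever, mirror image of the left one (pivot at y = -100 mm), lifting the right gate. Same values.
- paddle_top_left (a point): Middle of the upper face of the left paddle, the flat plate on the lever's outer end, 40 mm (x) by 46 mm (y) by 8 mm; 108 mm above the table when the gate is shut, at x = 36 mm, y = +190 mm of the dispenser (90 mm outside the pivot). Free space below. The rules call this plate lever_left_c2. Pressing it 55 mm straight down at that spot turns the lever about 0.55 rad.
- paddle_top_right (a point): The same point on the right lever's paddle, at x = 36 mm, y = -190 mm of the dispenser (plate lever_right_c2).
- gate_left (a point): Left gate: dark wooden plate 30 mm wide, 55 mm high, 5 mm thick, hanging from the inner end of the left lever across the left lane. This point is its centre, 68.5 mm above the table when shut. The rules call this plate lever_left_c1.
- gate_right (a point): Right gate, the same on the right lever and lane (plate lever_right_c1).
- big_ball_center (a point): Centre of the bigger clay ball, 38 mm across, about 55 g, waiting behind the gate of the left or the right lane (it varies). It rolls out by itself in about a second once its gate is up.
- small_ball_center (a point): Centre of the smaller clay ball, 24 mm across, waiting behind the gate of the other lane.
- big_ball: The bigger ball (this origin turns with it as it rolls; use the centre).
- small_ball: The smaller ball (this origin turns with it as it rolls; use the centre).
- frog_whistle: Bystander: loose cream clay frog whistle, 60 mm wide, 46 mm high, near the tray's left side. Origin under its middle.
- turtle: Bystander: loose brown clay turtle, 72 mm wide, 34 mm high, beside the ramp on the right. Origin under its middle.
- tile_stand: Bystander: dark wooden slotted stand, 90 x 200 mm, with four upright clay tiles, 93 mm high, on the right of the table. Origin under its middle.
- tin_box: Bystander: tin box with hinged lid and hook catch, 104 x 134 mm, 62 mm high, on the left of the table. Origin under its middle.

How it is judged:
By the outcome, as a careful person would: the job done as asked, in the order asked, and still so for the second after the job is handed in, with the robot touching nothing.
It also fails if it takes over 34 s, if anything falls off the work surface, if the arm or the gripper's body presses on something with over 40 N, if the wrist force passes 120 N, or if a joint passes its speed limit or range.

## Working session

There is one attempt and no reset: what is moved stays moved. The work goes in short steps, Python scripts to look and compute and a tool call to move; the robot and the scene stay as the last step left them, time stands still between calls to the robot, and variables do not carry over. Pictures are saved under pics/ and viewed, and the job is handed in when it is done.

Besides the shell and the picture viewer there is one more tool, called after "Request:" as a command line: name --argument value ..., lists and objects as JSON in quotes. arm_command: Moves the arm, as the interface text tells. Its arguments: {"type":"object","properties":{"plan":{"type":"array"},"hand":{"type":"number"},"force":{"type":"number"}},"required":["plan"]}

```bash
ls; mkdir -p pics
python3 - <<'E'
from rig import arm
import cv2
s=arm.read_state();print(s['time'],s['tool_pos'],s['ee_rot'],s['opening'])
for n in ("scene","top"):
    cv2.imwrite(f"pics/{n}0.png",arm.snapshot(n));print(arm.calibration(n))
E
```

```text
pics
0.0 [0.19535218 0.64569596 0.24760012] [[-9.57150001e-01  2.89592446e-01 -2.99722856e-04]
 [ 2.89592590e-01  9.57149153e-01 -1.27723537e-03]
 [-8.29982385e-05 -1.30930335e-03 -9.99999139e-01]] 0.08534265486095262
{'fx': 503.75480192072695, 'fy': 503.75480192072695, 'cx': 324.4967761754462, 'cy': 243.77706820705714, 'rvec': array([ 1.38881103,  2.38670271, -0.72291391]), 'tvec': array([ 0.29398655, -0.33261022,  1.80337032])}
{'fx': 478.9649473922582, 'fy': 478.9649473922582, 'cx': 326.0268295694782, 'cy': 247.72457052676532, 'rvec': array([ 2.15763243, -2.20389512,  0.14344404]), 'tvec': array([-0.02324636,  0.55148064,  1.37048864])}
```

View pics/scene0.png

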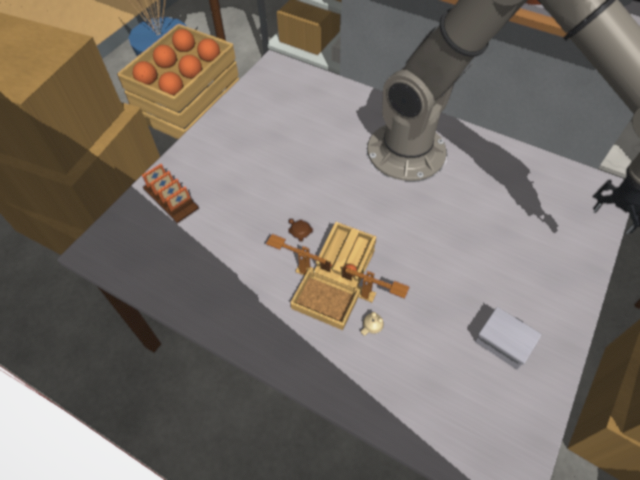

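View pics/top0.png

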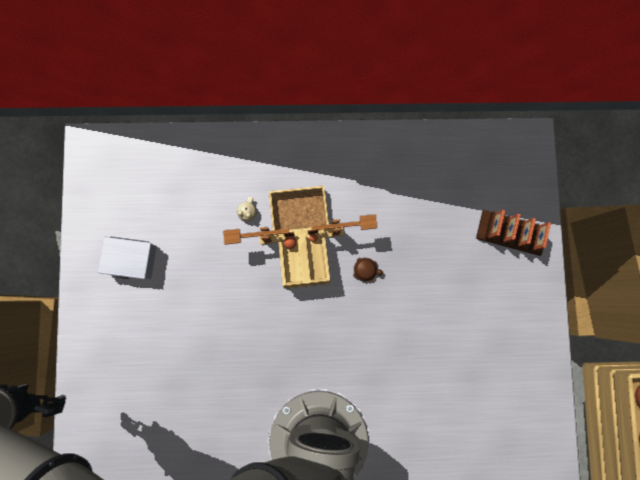

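The top view shows the dispenser with its tray pointing away from the robot. The paddles are at (232,237) on the left and (369,222) on the right, and there are balls near (290,243) and (312,238). I'll zoom in and measure.

```bash
cat > h.py <<'E'
import cv2,numpy as np
from rig import arm
from scipy.spatial.transform import Rotation as R
def ray(n,px):
    c=arm.calibration(n);Rm=cv2.Rodrigues(c['rvec'])[0];o=-Rm.T@c['tvec']
    d=Rm.T@np.array([(px[0]-c['cx'])/c['fx'],(px[1]-c['cy'])/c['fy'],1]);return o,d/np.linalg.norm(d)
def onz(n,px,z):
    o,d=ray(n,px);return o+d*(z-o[2])/d[2]
def tri(a,b):
    (o1,d1),(o2,d2)=a,b
    t=np.linalg.lstsq(np.c_[d1,-d2],o2-o1,rcond=None)[0]
    p,q=o1+t[0]*d1,o2+t[1]*d2;return (p+q)/2,np.linalg.norm(p-q)
E
python3 - <<'E'
import cv2,numpy as np
t=cv2.imread('pics/top0.png');s=cv2.imread('pics/scene0.png')
a=cv2.resize(t[180:295,215:390],None,fx=4.5,fy=4.5,interpolation=cv2.INTER_CUBIC);cv2.imwrite('pics/tz.png',a)
b=cv2.resize(s[215:340,255:420],None,fx=4.5,fy=4.5,interpolation=cv2.INTER_CUBIC);cv2.imwrite('pics/sz.png',b)
for n,im in(('top',t),('scene',s)):
    h=cv2.cvtColor(im,cv2.COLOR_BGR2HSV);m=cv2.inRange(h,(3,140,90),(14,255,255))
    k,l,st,c=cv2.connectedComponentsWithStats(m)
    print(n,[(st[i].tolist(),c[i].round(1).tolist()) for i in range(1,k) if st[i,4]>15])
E
```

```text
top [([489, 210, 16, 27, 152], [497.7, 223.8]), ([312, 215, 64, 17, 378], [350.1, 224.0]), ([504, 214, 16, 27, 156], [512.8, 227.6]), ([519, 218, 16, 27, 158], [527.9, 231.8]), ([534, 223, 16, 26, 143], [542.2, 236.5]), ([224, 229, 65, 15, 381], [248.9, 234.7]), ([310, 235, 5, 7, 25], [311.8, 238.3]), ([283, 238, 12, 11, 95], [288.4, 242.7]), ([357, 261, 11, 13, 70], [363.0, 266.9]), ([635, 385, 5, 19, 63], [637.5, 393.7])]
scene [([526, 13, 18, 14, 98], [534.1, 19.9]), ([172, 29, 23, 23, 420], [182.9, 39.9]), ([197, 38, 23, 24, 415], [207.7, 49.3]), ([153, 44, 24, 24, 439], [164.0, 55.8]), ([178, 54, 24, 24, 434], [189.4, 65.7]), ([132, 61, 25, 23, 447], [144.2, 72.1]), ([158, 71, 25, 24, 441], [169.9, 82.6]), ([142, 165, 48, 47, 494], [165.4, 189.4]), ([185, 205, 11, 8, 46], [190.1, 208.2]), ([174, 212, 12, 9, 50], [179.3, 215.5]), ([293, 222, 17, 17, 188], [300.6, 229.3]), ([267, 236, 59, 37, 384], [293.8, 251.6]), ([344, 264, 13, 12, 103], [350.7, 268.9]), ([358, 273, 50, 24, 372], [382.7, 285.8])]
```

View pics/tz.png

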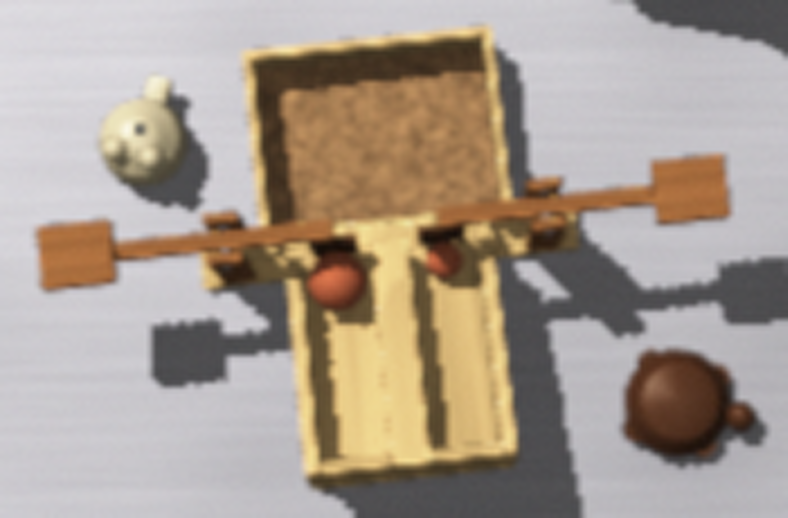

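View pics/sz.png

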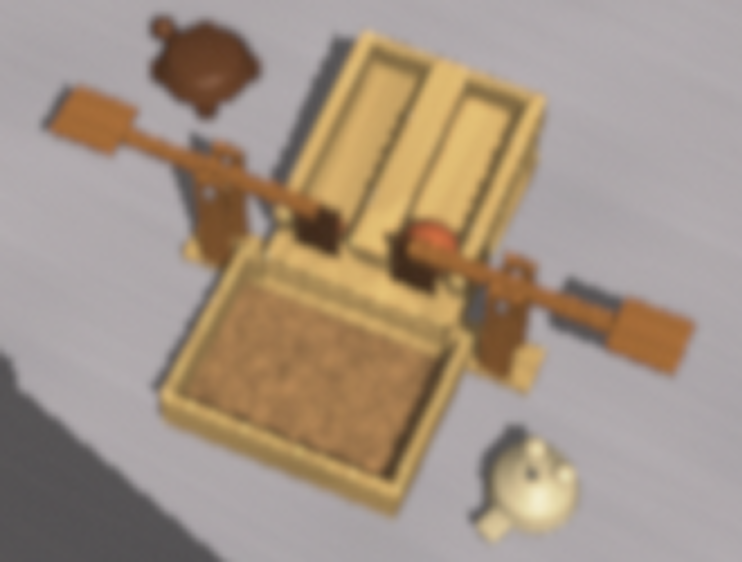

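The big ball is in the left lane at top (289,243), about 13 px across against 8 px for the one on the right. The left paddle's centre is at top ≈(232.1,236.5) and scene ≈(399.5,289.5). The right paddle's is at top (368,221.5) and scene (275.5,241.2).

Run:
```python
from h import *
L,e1=tri(ray('top',(232.0,236.4)),ray('scene',(399.3,289.4)))
Rr,e2=tri(ray('top',(368.0,221.5)),ray('scene',(275.4,241.1)))
print(L,e1,Rr,e2,np.linalg.norm(L-Rr))
L2=onz('top',(232.0,236.4),.108);R2=onz('top',(368,221.5),.108);print(L2,R2,np.linalg.norm(L2-R2))
y=(L2-R2);yaw=np.arctan2(y[1],y[0])-np.pi/2;print('yaw',yaw)
s=arm.read_state();T=s['ee_rot'];p=s['tool_pos']
print('shift to paddle in tool axes',T.T@(L2-p), T.T@(L-p))
# tool yaw: y axis
print('tool y ang',np.arctan2(T[1,1],T[0,1]),np.linalg.norm(L2[:2]),s['time'])
```

```text
[0.57955366 0.2270882  0.1015781 ] 0.001913515261643346 [ 0.61413231 -0.15157109  0.10546296] 0.000646352749479082 0.38025469443713905
[0.57907066 0.22512058 0.108     ] [ 0.6135872 -0.1509748  0.108    ] 0.3776759580640168
yaw 0.09151963698448506
shift to paddle in tool axes [-0.48904632 -0.29129837  0.14006065] [-0.48893821 -0.28926774  0.14648019]
tool y ang 1.2769612202461103 0.6212906797408544 0.1
```

Request:
arm_command --plan '[[[-0.03,-0.018,0,0,0,-0.048],[-0.06,-0.036,0,0,0,-0.096],[-0.09,-0.054,0,0,0,-0.144],[-0.12,-0.072,0,0,0,-0.192],[-0.15,-0.09,0,0,0,-0.24],[-0.18,-0.108,0,0,0,-0.288],[-0.21,-0.126,0,0,0,-0.336],[-0.24,-0.144,0,0,0,-0.385]]]' --hand 0

```text
time: 0.77
tool_pos: [0.3842, 0.4368, 0.2477]
ee_rot: [[-0.996, -0.093, -0.0], [-0.093, 0.996, -0.001], [0.001, -0.001, -1.0]]
wrist_force: [1.2, 0.0, 0.1]
opening: 0.0001
```

```bash
cat > rel.py <<'E'
from h import *
L2=np.array([.5790,.2255,.108])
s=arm.read_state();T=s['ee_rot'];p=s['tool_pos']
print(s['time'],p,s['opening'],s['wrist_force'].round(2))
print('yaw tool y',np.arctan2(T[1,1],T[0,1]),'want 1.662','z',T[:,2])
print('to paddle (tool axes)',T.T@(L2-p)); print('qpos',s['qpos'].round(2))
E
python3 rel.py
```

```text
0.7667 [0.38422489 0.43682661 0.24771295] 0.00010274428912998385 [1.2  0.03 0.14]
yaw tool y 1.6643603065573631 want 1.662 z [-4.56524138e-04 -1.38431211e-03 -9.99998938e-01]
to paddle (tool axes) [-0.17426118 -0.22841284  0.13991642]
qpos [-1.04  0.28  0.1   1.82 -0.03  1.05  0.73]
```

Request:
arm_command --plan '[[[-0.022,-0.029,0,0,0,0],[-0.044,-0.057,0.01,0,0,0],[-0.066,-0.086,0.02,0,0,0],[-0.088,-0.114,0.03,0,0,0],[-0.11,-0.143,0.045,0,0,0],[-0.132,-0.171,0.06,0,0,0],[-0.153,-0.2,0.075,0,0,0],[-0.174,-0.228,0.085,0,0,0]]]'

```text
time: 1.43
tool_pos: [0.5791, 0.2241, 0.1613]
ee_rot: [[-0.996, -0.093, -0.002], [-0.093, 0.996, -0.002], [0.002, -0.002, -1.0]]
wrist_force: [0.5, 1.4, -0.1]
opening: 0.0002
```

Request:
arm_command --plan '[[[0,0,0,0,0,0],[0,0,0,0,0,0]]]'

```text
time: 1.6
tool_pos: [0.5798, 0.2213, 0.16]
ee_rot: [[-0.996, -0.089, -0.003], [-0.089, 0.996, -0.004], [0.004, -0.004, -1.0]]
wrist_force: [-1.0, 0.3, 0.1]
opening: 0.0
```

```bash
python3 rel.py
python3 - <<'E'
from h import *
t=arm.snapshot('wrist');cv2.imwrite('pics/w1.png',t)
s=arm.snapshot('scene');cv2.imwrite('pics/s1.png',cv2.resize(s[180:340,255:455],None,fx=3.7,fy=3.7,interpolation=cv2.INTER_CUBIC))
E
```

```text
1.6 [0.5797857  0.22128267 0.1599559 ] 1.735731203889311e-05 [-0.96  0.25  0.11]
yaw tool y 1.660400860207147 want 1.662 z [-0.00338646 -0.00412595 -0.99998575]
to paddle (tool axes) [0.0002108  0.00446845 0.05194042]
qpos [-0.62  0.44  0.2   1.82 -0.1   0.9   1.28]
```

View pics/w1.png

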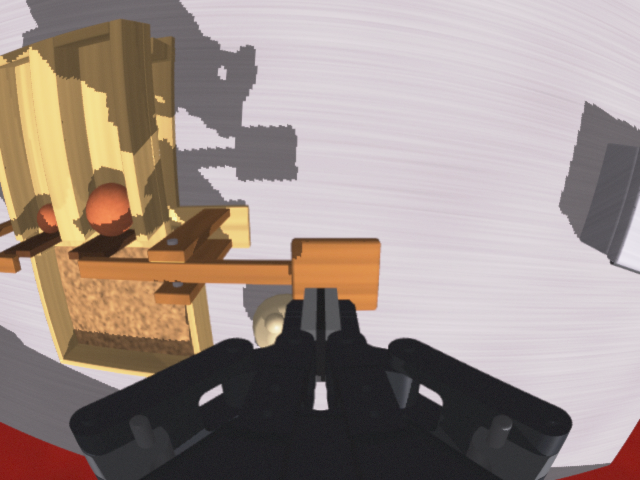

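View pics/s1.png

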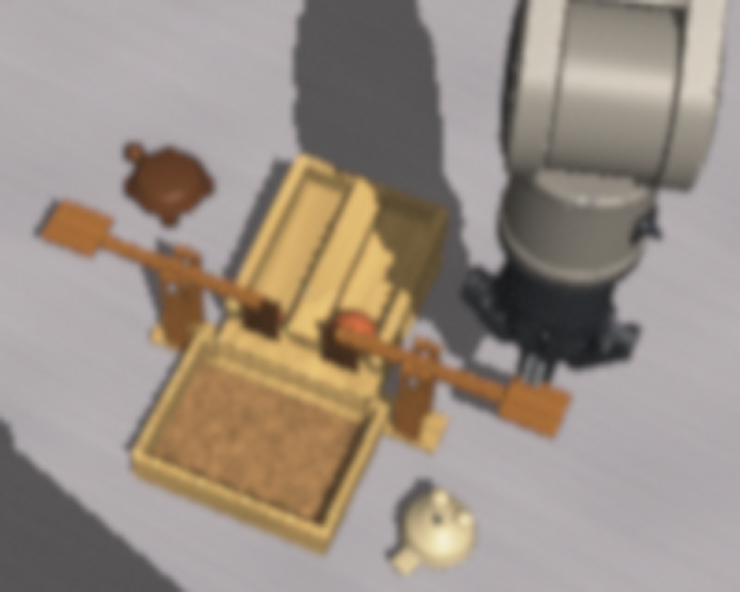

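Run:
```python
from h import *
c=arm.calibration('wrist');Rm=cv2.Rodrigues(c['rvec'])[0];o=-Rm.T@c['tvec']
def f(px,z=.108):
    v=np.array([px[0]-c['cx'],px[1]-c['cy']]);r=np.hypot(*v);th=r/c['fx']
    d=Rm.T@np.array([*(np.sin(th)*v/r),np.cos(th)]);return (o+d*(z-o[2])/d[2]).round(4)
for px in [(292,240),(380,240),(378,309),(293,303)]: print(px,f(px))
print('mid',np.mean([f(p) for p in [(292,240),(380,240),(378,309),(293,303)]],0))
```

```text
(292, 240) [0.562 0.208 0.108]
(380, 240) [0.5578 0.2528 0.108 ]
(378, 309) [0.5972 0.2576 0.108 ]
(293, 303) [0.5976 0.211  0.108 ]
mid [0.57865 0.23235 0.108  ]
```

The wrist view puts the paddle centre at (0.579, 0.232) and the top view at (0.579, 0.2255), so I'll aim for y≈0.229. I'll go down to contact first and check the height by force.

Request:
arm_command --plan '[[[0,0.008,0,0,0,0],[0,0.008,0.01,0,0,0],[0,0.008,0.018,0,0,0],[0,0.008,0.026,0,0,0],[0,0.008,0.032,0,0,0],[0,0.008,0.038,0,0,0],[0,0.008,0.042,0,0,0],[0,0.008,0.042,0,0,0]]]'

```text
time: 2.37
tool_pos: [0.5775, 0.2324, 0.1181]
ee_rot: [[-0.996, -0.094, -0.003], [-0.094, 0.996, -0.003], [0.004, -0.002, -1.0]]
wrist_force: [-1.1, 0.2, 0.8]
opening: -0.0001
```

```bash
python3 rel.py
python3 - <<'E'
from h import *
cv2.imwrite('pics/w2.png',arm.snapshot('wrist'))
E
```

```text
2.3667 [0.5775054  0.23238868 0.11807767] -5.847553893070365e-05 [-1.15  0.17  0.79]
yaw tool y 1.6646518117785905 want 1.662 z [-0.0034345  -0.00257904 -0.99999078]
to paddle (tool axes) [-0.00087938 -0.00697579  0.01009021]
qpos [-0.63  0.49  0.19  1.84 -0.12  0.83  1.28]
```

View pics/w2.png

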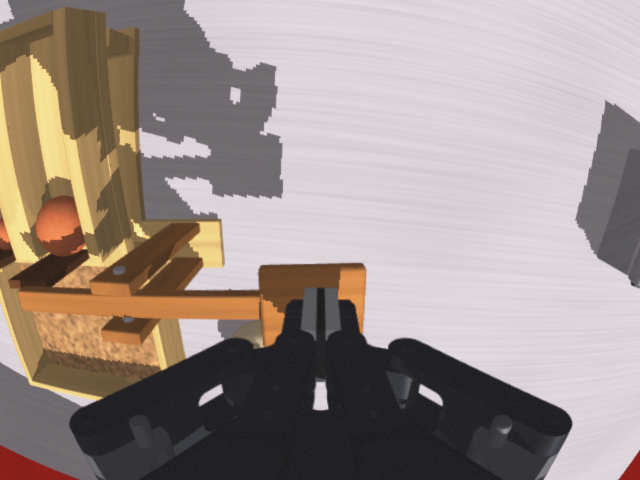

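The fingertips are on the paddle, about 4 mm outside its centre. I'll press down, drifting slightly inward to follow the arc.

Request:
arm_command --plan '[[[0,-0.002,0.008,0,0,0],[0,-0.003,0.016,0,0,0],[0,-0.004,0.024,0,0,0],[0,-0.005,0.032,0,0,0],[0,-0.006,0.038,0,0,0],[0,-0.007,0.043,0,0,0],[0,-0.008,0.046,0,0,0],[0,-0.008,0.046,0,0,0]]]'

```text
time: 3.08
tool_pos: [0.5781, 0.2241, 0.0722]
ee_rot: [[-0.996, -0.093, -0.004], [-0.093, 0.996, -0.003], [0.004, -0.002, -1.0]]
wrist_force: [-3.2, -0.1, 6.6]
opening: 0.0001
```

```bash
python3 rel.py
python3 - <<'E'
from h import *
cv2.imwrite('pics/w3.png',arm.snapshot('wrist'))
E
```

```text
3.0833 [0.57814282 0.22405762 0.07215873] 6.497690024884161e-05 [-3.22 -0.13  6.59]
yaw tool y 1.6643799835866484 want 1.662 z [-0.00370539 -0.00264543 -0.99998964]
to paddle (tool axes) [-0.00084711  0.00127397 -0.03584789]
qpos [-0.61  0.55  0.17  1.87 -0.13  0.74  1.31]
```

View pics/w3.png

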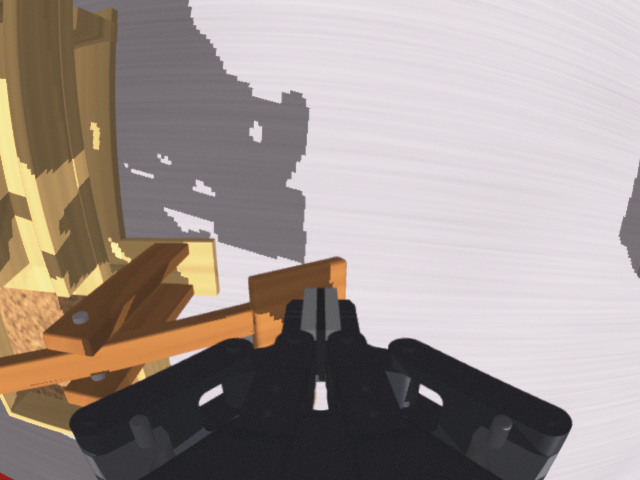

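The lever is tilted well over, with 6.6 N on the tool, so it is at or near the stop. I'll hold it there and check the ball.

Request:
arm_command --plan '[[[0,0,0.001,0,0,0],[0,0,0.001,0,0,0],[0,0,0.001,0,0,0],[0,0,0.001,0,0,0],[0,0,0.001,0,0,0],[0,0,0.001,0,0,0],[0,0,0.001,0,0,0],[0,0,0.001,0,0,0]]]'

```text
time: 3.8
tool_pos: [0.5783, 0.2245, 0.0718]
ee_rot: [[-0.996, -0.094, -0.003], [-0.094, 0.996, -0.002], [0.003, -0.002, -1.0]]
wrist_force: [-0.6, 1.0, 8.3]
opening: 0.0001
```

```bash
python3 rel.py
python3 - <<'E'
from h import *
a=arm.snapshot('scene')[200:340,250:430];b=arm.snapshot('top')[180:300,215:395]
f=lambda x:cv2.resize(x,None,fx=4,fy=4,interpolation=cv2.INTER_CUBIC)
cv2.imwrite('pics/s4.png',f(a));cv2.imwrite('pics/t4.png',f(b))
E
```

```text
3.8 [0.57826829 0.22446521 0.07177754] 5.249204417027115e-05 [-0.57  0.98  8.33]
yaw tool y 1.6645381568775584 want 1.662 z [-0.00327369 -0.00197408 -0.99999269]
to paddle (tool axes) [-0.00070059  0.00090166 -0.03622663]
qpos [-0.61  0.55  0.17  1.87 -0.13  0.74  1.31]
```

View pics/s4.png

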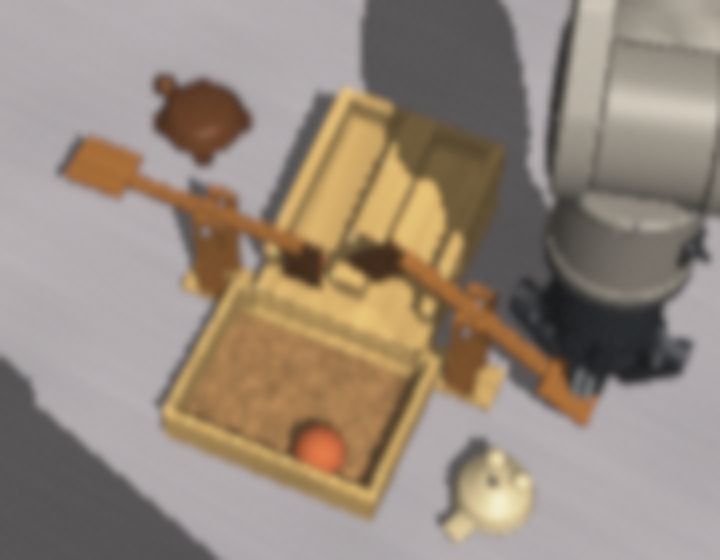

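View pics/t4.png

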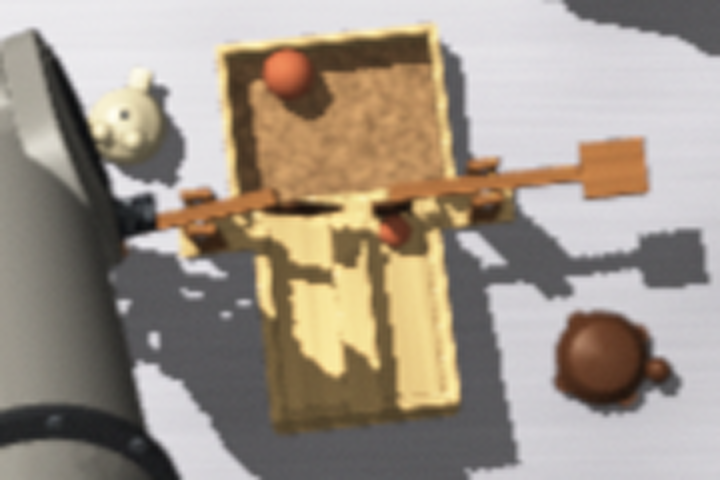

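The big ball is in the tray at top-crop (288,73). The small ball is still behind its gate at (395,230). I'll let the lever up gently along the same path.

Request:
arm_command --plan '[[[0,0,0,0,0,0],[0,0,0,0,0,0],[0,0.001,-0.006,0,0,0],[0,0.002,-0.013,0,0,0],[0,0.003,-0.02,0,0,0],[0,0.004,-0.027,0,0,0],[0,0.006,-0.034,0,0,0],[0,0.007,-0.041,0,0,0]]]'

```text
time: 4.57
tool_pos: [0.5778, 0.2313, 0.1137]
ee_rot: [[-0.996, -0.093, -0.003], [-0.093, 0.996, -0.002], [0.003, -0.002, -1.0]]
wrist_force: [-0.0, -2.1, 1.1]
opening: 0.0002
```

Request:
arm_command --plan '[[[0,0,-0.006,0,0,0],[0,0,-0.012,0,0,0],[0,0,-0.02,0,0,0],[0,0,-0.035,0,0,0],[0,0,-0.055,0,0,0],[0,0,-0.08,0,0,0],[0,0,-0.11,0,0,0],[0,0,-0.13,0,0,0]]]'

```text
time: 5.23
tool_pos: [0.5786, 0.2314, 0.2465]
ee_rot: [[-0.996, -0.093, -0.002], [-0.093, 0.996, -0.002], [0.002, -0.002, -1.0]]
wrist_force: [-0.1, 0.5, -0.1]
opening: -0.0004
```

Request:
arm_command --plan '[[[0.0,0.02,0,0,0,0],[0,0.05,0,0,0,0],[0,0.08,0,0,0,0],[0,0.11,0,0,0,0],[0,0.14,0,0,0,0],[0,0.16,0,0,0,0],[0,0.16,0,0,0,0],[0,0.16,0,0,0,0]]]'

```text
time: 5.9
tool_pos: [0.5633, 0.3914, 0.2459]
ee_rot: [[-0.996, -0.095, -0.002], [-0.095, 0.996, -0.002], [0.002, -0.002, -1.0]]
wrist_force: [0.6, -0.5, 0.1]
opening: -0.0001
```

```bash
python3 rel.py
python3 - <<'E'
from h import *
a=arm.snapshot('scene')[200:340,250:430];b=arm.snapshot('top')[180:300,215:395]
f=lambda x:cv2.resize(x,None,fx=4,fy=4,interpolation=cv2.INTER_CUBIC)
cv2.imwrite('pics/s5.png',f(a));cv2.imwrite('pics/t5.png',f(b))
E
```

```text
5.9 [0.56329593 0.39141528 0.2459184 ] -5.3509229899184575e-05 [ 0.61 -0.52  0.13]
yaw tool y 1.6655553066035094 want 1.662 z [-0.00211855 -0.00241546 -0.99999484]
to paddle (tool axes) [-0.00025843 -0.16635241  0.13828518]
qpos [-0.82  0.45  0.17  1.58 -0.08  1.12  1.03]
```

View pics/s5.png

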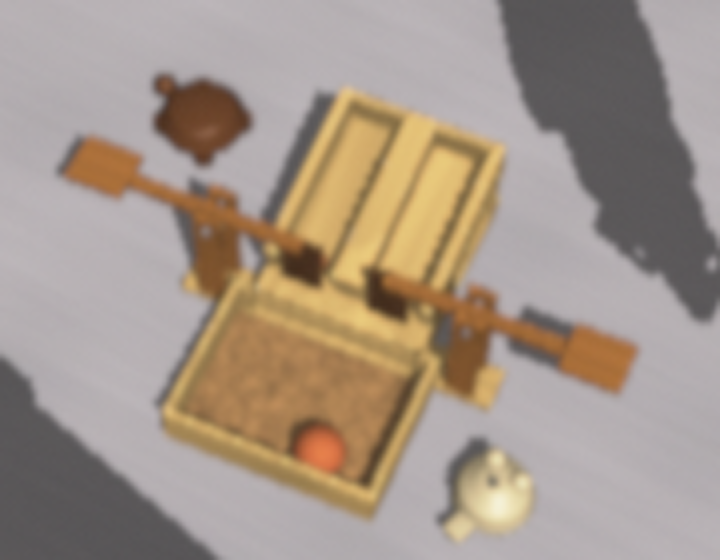

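View pics/t5.png

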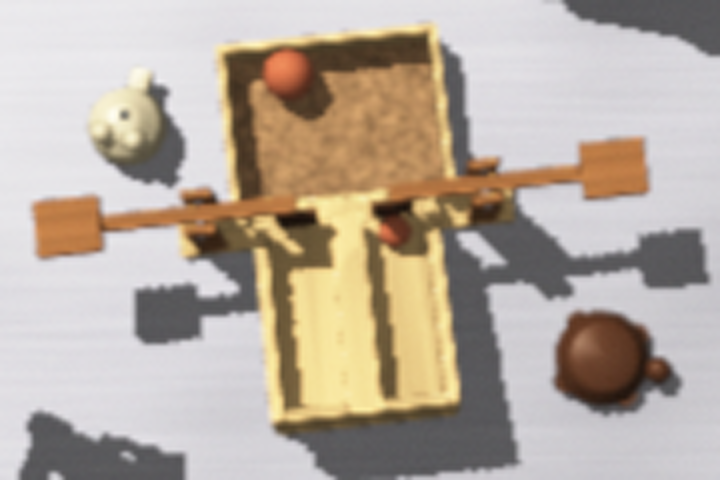

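The lever is level again and the left gate is shut. The big ball rests in the tray, the small ball is still shut in, and the whistle and turtle haven't moved.

```bash
python3 -c "
from rig import arm
print(arm.finish_job())"
```

```text
the job is handed in; nothing more can be done
None
```

The bigger ball was in the left lane. I pressed the left paddle down with closed fingertips (about 8 N at most in the readings) and held it until that ball rolled into the catch tray. I then eased the lever back up, moved the arm clear and handed the job in at about 6 s.

**Last checks:** In the scene and top views the left lever is level and its gate is shut. The big ball is at rest against the tray's far wall, and the small ball is still behind the right gate. The whistle and turtle are where they were.

**Not checked:** The tile stand and tin box were outside the final close-up pictures. The arm stayed well above the tin box and never went near the tile stand.

**Disagreement:** The views put the paddle's centre about 7 mm apart in y (0.2255 to 0.232 m). I aimed between them at 0.229 and landed about 4 mm outside the centre by the wrist picture, still on the plate. The paddle's height from two views came out at 102 mm against the 108 mm given, so I came down gently and checked the force. Only 0.8 N showed at the first stop, so that did not settle the exact height.

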